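# Tug-check the blue slide cassette, then flip it over

### The arm

A 6-joint arm with a two-finger parallel gripper is mounted at the origin on the work surface. World frame = base frame: x ahead of the robot, y to its left, z up, the work surface at z = 0. Lengths are in m, angles in degrees, forces in N, time in s.
With the tool pointing down it reaches from about 0.325 to 0.9 m from the base axis. Payload 3.5 kg.
Tool frame: the origin (TCP) lies on the centre line of the jaws, within the pads' length; the fingertips stand 25 mm ahead of it and the grasp point (between the pads) lies 6 mm ahead of it (arm.finger_overhang is the distance from the TCP to the fingertips, in m); y points along the fingers, z is the direction in which the jaws open and shut, and the axes are right-handed (so a half turn about y gives the same grasp; the last joint's range is limited). The gripper opens to 85 mm and grips with 20 to 120 N. Pads are 22 mm wide; open, the fingers measure 114 mm over their backs; the gripper's body (76 mm by 85 mm) begins 54 mm behind the grasp point. The pads swing forward as they close: fully open they stand 13 mm farther back than shut.
Start: joints at [-80.237, 15.837, -1.513, 72.651, 0, 84.076], TCP at [0.169, -0.602, 0.256] pointing down, gripper open.
Joint ranges: [-178.77, 178.77], [-48.84, 107.48], [-61.69, 71.31], [-111.58, 123.2], [-90, 87.43], [-180, 180]. Speed limits (degrees/s): [147.25, 147.25, 180, 180, 180, 180].

### API

Orientations are given as [roll, pitch, yaw] about the fixed x, y, z axes, in that order (R = Rz(yaw) Ry(pitch) Rx(roll)).
In Python, from rig import monitor, capture, get_calibration, arm gives the robot as it stands.
- The arm moves only by the tool arm_command, never from a script. Its argument "steps" is a list of rows, each a list of 5 numbers: the finger opening in m, from 0 to 0.0854, then the shift along the tool's x, y, z in m, then the turn about the tool's y in rad. In form: [[gripper, dx, dy, dz, yaw], ...]. A call has 1 to 12 rows; each row is the pose to reach, as a shift and turn from the pose commanded when the call began, along the tool's axes at that moment; what a row does not reach only later rows make up. A row lasts 1/12 s, in which the tool goes at most 41.7 mm and 7.16 degrees, less where a joint would pass 70% of its speed; a pose out of reach is approached as far as the arm can. A call with a gripper value outside its range is refused whole. The fingers move at their own pace and stop on an object; "grip_force" is the grip in N (left out, the last holds). Time passes only in rows, so rows that repeat a pose let the fingers close. It gives the time, the measured TCP pose, the force and the opening at its end, in the units of the state.
- monitor.get_state(): the state, without advancing time (a new reading comes with each control period).
- capture(name): name is "side" or "top"; returns the picture (384x512x3 uint8, red, green, blue); there is no depth.
- get_calibration(name): a dict with "camera_matrix" (3x3 intrinsics, pixels), "k1" (the pictures are not rectified: a ray, as slopes to the right and down, at radius r is drawn at 1 + k1 r^2 times it, then the intrinsics apply), "cam_to_world" (4x4, takes a point from camera to world coordinates). Camera axes: x right, y down, z forward; pixel columns grow to the right and rows downward; lengths in m; the calibration is good to about 2 mm. A picture is of the moment at which its call begins. get_calibration takes no time and is no camera call.
- arm.finish_job(): hands the job in, once; it reports no verdict.
The state is a dict: "clock": time; "joints": joint angles; "dq": joint speeds; "tau": joint torques, N m; "position": TCP position; "eef_rot": TCP orientation; "force": force on the tool from outside, world axes, zero at the start; "torque": the same for the moment, N m; "grip_width": opening from 0.0 (shut) to 1.0 (fully open).
Only numpy, scipy, OpenCV 4.12 (cv2) and the standard library are available. Lean on these libraries where they do the work, as an engineer would, in place of code of your own. Each camera call takes 0.05 s, during which the arm holds its last target. There are 200 camera calls.

### The job

Two flip stands on the evidence bench each hold a slide cassette latched in a hinged frame. Tug the blue cassette's pull tab outwards, away from its frame, with the frame still lying flat, to check that its latch holds; then turn the blue frame right over by its black side rod until it lies flat on its other side, lowering it gently to the end rather than letting it fall. Do not lift the orange cassette's frame, and let go when done.

Things in the scene. Friction and masses are not known exactly. Their poses are not given: they have to be found in the camera images.
- blue_stand: Fixed flip stand with the blue cassette: grey base plate 200 x 90 x 8 mm, two hinge cheeks 64 mm high in its middle, a rubber rest at each end. Origin on the table under the middle of the hinge axis, z up. The hinge axis lies along the stand's y, 50 mm above the table. The frame starts flat on the stand's -x side (towards the robot, within 21 degrees) and ends flat on its +x side.
- blue_tab (a point): Middle of the blue cassette's pull tab: a blue bar with black ribs, 16 mm wide along the stand's x, 12 mm high, sticking out 40 mm sideways past the frame, free on both sides and below. At the start at (-51, -68, 50) mm in the stand's frame. Tug it along the stand's -y. Its axes are the stand's at the start.
- blue_rod (a point): Middle of the flip handle: a round black rod 12 mm thick, parallel to the hinge axis, sticking out 54 mm past the frame on the side away from the tab, free around and below. At frame angle a it is at (-90 cos a, 70, 50 + 90 sin a) mm in the stand's frame, ending at (90, 70, 50). It can turn in a pinch from above that closes along the stand's x.
- blue_leaf (a joint): Angle of the blue cassette's hinged aluminium frame, rad: 0 lying flat at the start, 1.57 upright, 3.14 turned over and flat on the other side. About 0.37 kg with the cassette, light hinge friction: let go, it falls to the side it leans to.
- blue_cassette (a joint): How far the blue cassette (60 x 72 x 14 mm, three glass slides on its upper face) is drawn out of its frame along the tug direction, m: 0 at rest; the latch spring (400 N/m, about 0.2 N friction) yields a little and stops it dead at 0.006; let go, it springs back. A proper tug draws it 0.003 or more for a fifth of a second.
- amber_leaf (a joint): Angle of the frame of the second, identical stand, which holds the orange cassette, rad: 0 lying flat. To be left down.

How it is judged:
By the outcome, as a careful person would: the job done as asked, in the order asked, and still so for the second after the job is handed in, with the robot touching nothing.
It also fails if it takes over 48 s, if anything falls off the work surface, if the arm or the gripper's body presses on something with over 40 N, if the wrist force passes 120 N, or if a joint passes its speed limit or range.

## Working session

There is one attempt and no reset: what is moved stays moved. The work goes in short steps, Python scripts to look and compute and a tool call to move; the robot and the scene stay as the last step left them, time stands still between calls to the robot, and variables do not carry over. Pictures are saved under pics/ and viewed, about 8 in all and at most 12, crops included, and the job is handed in when it is done.

Besides the shell and the picture viewer there is one more tool, called after ">>>" by a JSON object that holds its "api" and its "payload", one argument or row to a line. arm_command: Moves the arm, as the interface text tells. Its arguments: {"type":"object","properties":{"steps":{"type":"array"},"grip_force":{"type":"number"}},"required":["steps"]}

```bash
mkdir -p pics; ls
python3 - <<'E'
from rig import monitor,capture,get_calibration,arm
import cv2,numpy as np
for n in("top","side"):
    cv2.imwrite(f"pics/{n}0.png",cv2.resize(capture(n)[:,:,::-1],(800,600),interpolation=cv2.INTER_CUBIC))
    c=get_calibration(n);print(n,np.round(c["camera_matrix"],1).tolist(),c["k1"],np.round(c["cam_to_world"],3).tolist())
print(monitor.get_state())
E
```

```text
pics
top [[358.8, 0.0, 247.4], [0.0, 358.8, 193.4], [0.0, 0.0, 1.0]] 0.022693077489368017 [[-0.03, -0.995, 0.094, 0.418], [-1.0, 0.029, -0.012, -0.029], [0.009, -0.094, -0.996, 0.812], [0.0, 0.0, 0.0, 1.0]]
side [[429.8, 0.0, 255.5], [0.0, 429.8, 194.0], [0.0, 0.0, 1.0]] -0.15247098453608485 [[-0.981, -0.141, 0.131, 0.391], [-0.192, 0.772, -0.606, 0.451], [-0.015, -0.62, -0.785, 0.679], [0.0, 0.0, 0.0, 1.0]]
{'clock': 0.1, 'joints': array([-8.02372597e+01,  1.58767370e+01, -1.58867811e+00,  7.26499112e+01,
       -2.00699093e-04,  8.40757008e+01]), 'dq': array([ 0.07521409, -0.20129643,  0.19768284,  0.0683882 , -0.00828466,
       -0.01696453]), 'tau': array([ 2.48215247e-04, -4.46706820e+01,  2.96128446e+01,  8.47998192e-03,
       -8.57769646e-05, -2.36051243e-06]), 'position': array([ 0.16887069, -0.6010905 ,  0.25525145]), 'eef_rot': array([-9.01147311e+01,  1.17037030e-02, -1.64312972e+02]), 'force': array([-0.65284861, -0.28660835, -0.66049686]), 'torque': array([0.01634561, 0.02450922, 0.04919436]), 'grip_width': 1.0022571699569622}
```

View pics/top0.png

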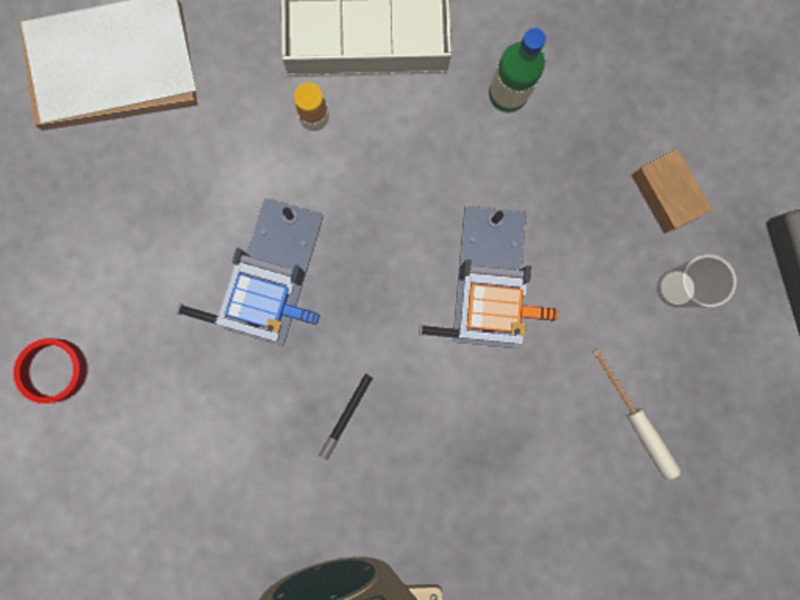

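View pics/side0.png

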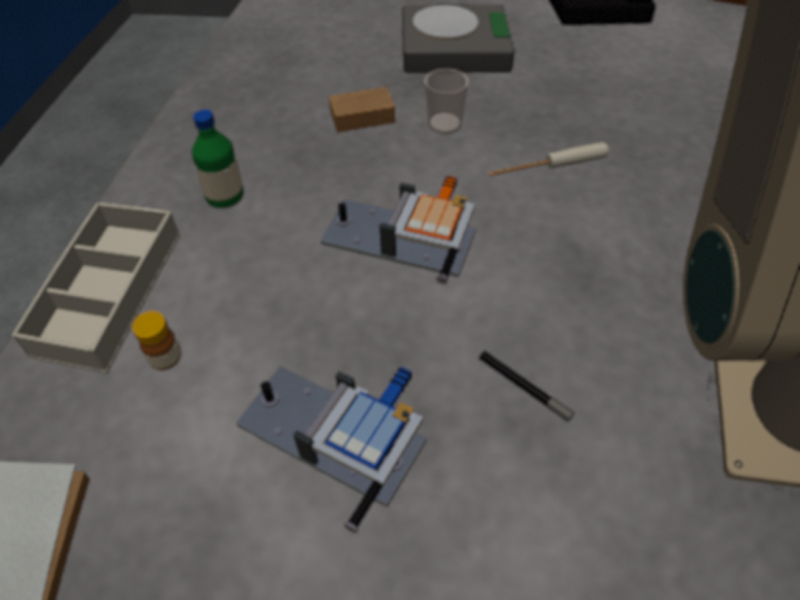

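```bash
cat > h.py <<'E'
import numpy as np
from rig import get_calibration
from scipy.spatial.transform import Rotation as R
def proj(n,P):
    c=get_calibration(n);T=np.linalg.inv(c["cam_to_world"]);p=P@T[:3,:3].T+T[:3,3]
    s=p[:,:2]/p[:,2:];s=s*(1+c["k1"]*(s**2).sum(1,keepdims=True));K=c["camera_matrix"]
    return s*[K[0,0],K[1,1]]+[K[0,2],K[1,2]]
def S(q,p):  # stand -> world
    p=np.atleast_2d(p)/1000.;c,s=np.cos(q[2]),np.sin(q[2])
    return np.c_[q[0]+c*p[:,0]-s*p[:,1],q[1]+s*p[:,0]+c*p[:,1],p[:,2]]
E
python3 - <<'E'
from h import *
from scipy.optimize import least_squares
obj={"rod":(-90,97,50),"tab":(-51,-88,50),"fl":(100,45,8),"fr":(100,-45,8),"nl":(-100,45,8),"nr":(-100,-45,8)}
im={"top":{"rod":(180,309),"tab":(319,318),"fl":(266,199),"fr":(322,213)},
"side":{"rod":(352,525),"tab":(405,371),"fl":(238,422),"fr":(282,368),"nl":(388,500),"nr":(425,437)}}
def res(q,ns=("top","side")):
    return np.concatenate([(proj(n,S(q,[obj[k] for k in im[n]]))-(np.array(list(im[n].values()))+.5)/1.5625+.5).ravel() for n in ns])
for ns in(("top",),("side",),("top","side")):
    r=least_squares(res,[.45,.15,-.3],args=(ns,),loss="soft_l1");print(ns,r.x,np.degrees(r.x[2]));print(np.round(res(r.x,ns).reshape(-1,2),1).tolist())
q=r.x;np.save("q.npy",q)
print(S(q,[(-51,-72,56),(-90,73,56),(90,73,56)]).round(4))
E
```

```text
('top',) [ 0.54513279  0.12343133 -0.3052187 ] -17.487743374704895
[[-0.1, 0.2], [0.2, 0.5], [-1.1, -1.5], [0.9, 0.2]]
('side',) [ 0.54438606  0.12198127 -0.30972543] -17.74595989241337
[[-0.3, 1.5], [1.6, -1.4], [-1.8, -0.1], [-1.3, -2.7], [0.2, 2.2], [2.0, -0.9]]
('top', 'side') [ 0.54473971  0.12268737 -0.30719566] -17.6010147682418
[[0.2, 0.2], [0.4, 0.7], [-0.7, -1.4], [1.3, 0.4], [-0.5, 1.8], [1.2, -1.2], [-2.2, 0.4], [-1.8, -2.3], [0.0, 2.5], [1.7, -0.7]]
[[0.4744 0.0695 0.056 ]
 [0.481  0.2195 0.056 ]
 [0.6526 0.1651 0.056 ]]
```

>>> {"api": "arm_command", "payload": {
  "steps": [
    [0.05, -0.01, 0, -0.012, -0.04],
    [0.05, -0.03, 0, -0.035, -0.1],
    [0.05, -0.055, 0, -0.065, -0.2],
    [0.05, -0.08, 0, -0.095, -0.3],
    [0.05, -0.105, 0, -0.125, -0.4],
    [0.05, -0.13, 0, -0.155, -0.5],
    [0.05, -0.155, 0, -0.185, -0.6],
    [0.05, -0.18, 0, -0.215, -0.7],
    [0.05, -0.205, 0, -0.245, -0.8],
    [0.05, -0.23, 0, -0.272, -0.9],
    [0.05, -0.25, 0, -0.296, -0.98],
    [0.05, -0.26, 0, -0.308, -0.99]
  ],
  "grip_force": 30
}}

```text
clock: 1.1
position: [0.3361, -0.2314, 0.2558]
eef_rot: [-90.1, 0.1, -107.3]
force: [-0.1, -0.8, 0.4]
grip_width: 0.586
```

```bash
cat > go.py <<'E'
import sys
from h import *
from rig import monitor
q=np.load("q.npy")
def rel(p):   # stand target mm -> tool shifts
    s=monitor.get_state();M=R.from_euler("xyz",s["eef_rot"],degrees=True).as_matrix()
    d=M.T@(S(q,p)[0]-s["position"]);z=M[:,2];y=np.degrees(np.arctan2(z[1],z[0]))
    P=s["position"];a=R.from_euler("z",-q[2]).apply(P-[q[0],q[1],0])*1000
    print("clk",s["clock"],"shift",d.round(4),"turn",round(-(np.degrees(q[2])-y)*np.pi/180,4),"stand mm",a.round(1),
      "F stand",R.from_euler("z",-q[2]).apply(s["force"]).round(2),"w",round(s["grip_width"],3),"j6",s["joints"][5].round(0))
if __name__=="__main__": rel([float(v) for v in sys.argv[1:4]])
E
python3 go.py -51 -72 150
```

```text
clk 1.1 shift [-0.3282  0.1063  0.0428] turn 0.0059 stand mm [ -91.7 -400.6  255.8] F stand [ 0.13 -0.78  0.4 ] w 0.586 j6 64.0
```

>>> {"api": "arm_command", "payload": {
  "steps": [
    [0.05, -0.02, 0, 0.002, 0.006],
    [0.05, -0.05, 0, 0.006, 0.006],
    [0.05, -0.085, 0, 0.011, 0.006],
    [0.05, -0.12, 0, 0.016, 0.006],
    [0.05, -0.155, 0, 0.021, 0.006],
    [0.05, -0.19, 0.01, 0.026, 0.006],
    [0.05, -0.225, 0.03, 0.031, 0.006],
    [0.05, -0.26, 0.05, 0.035, 0.006],
    [0.05, -0.29, 0.075, 0.039, 0.006],
    [0.05, -0.315, 0.095, 0.042, 0.006],
    [0.05, -0.328, 0.106, 0.043, 0.006],
    [0.05, -0.328, 0.106, 0.043, 0.006]
  ]
}}

```text
clock: 2.1
position: [0.4743, 0.067, 0.147]
eef_rot: [-90.3, -0.1, -107.7]
force: [-0.8, -0.4, 0.7]
grip_width: 0.586
```

```bash
python3 go.py -51 -72 56
python3 - <<'E'
from rig import capture
import cv2,numpy as np
a=capture("top")[:,:,::-1];b=capture("side")[:,:,::-1]
f=lambda i,x,y:cv2.resize(i[y:y+150,x:x+200],(800,600),interpolation=cv2.INTER_CUBIC)
cv2.imwrite("pics/a1.png",cv2.resize(np.hstack([f(a,90,110),f(b,140,200)]),(800,300)))
E
```

```text
clk 2.1 shift [-0.0025  0.091  -0.0002] turn -0.0022 stand mm [-50.3 -74.4 147. ] F stand [-0.63 -0.61  0.71] w 0.586 j6 108.0
```

View pics/a1.png

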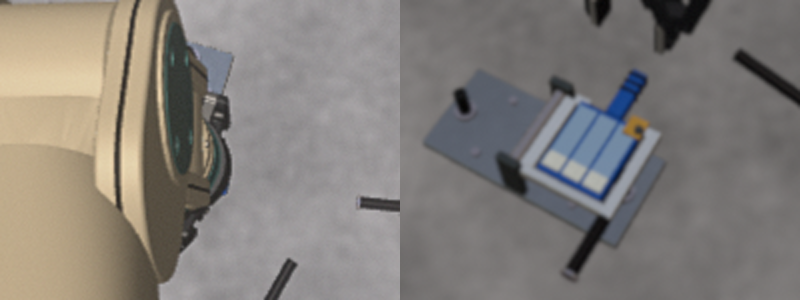

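The side view shows the tab at about (630, 90), with the jaws straddling it from above at (597, 10) and (662, 40). The arm hides the tab in the top view. I'm descending now.

>>> {"api": "arm_command", "payload": {
  "steps": [
    [0.05, 0, 0.01, 0, 0],
    [0.05, 0, 0.025, 0, 0],
    [0.05, 0, 0.04, 0, 0],
    [0.05, 0, 0.055, 0, 0],
    [0.05, 0, 0.068, 0, 0],
    [0.05, 0, 0.08, 0, 0],
    [0.05, 0, 0.088, 0, 0],
    [0.05, 0, 0.091, 0, 0],
    [0.05, 0, 0.091, 0, 0]
  ]
}}

```text
clock: 2.95
position: [0.4757, 0.0641, 0.059]
eef_rot: [-90.0, -0.0, -108.0]
force: [0.7, 0.5, -0.8]
grip_width: 0.587
```

```bash
python3 go.py -51 -72 56
python3 - <<'E'
from rig import capture
import cv2
b=capture("side")[:,:,::-1]
cv2.imwrite("pics/a2.png",cv2.resize(b[200:350,140:340],(800,600),interpolation=cv2.INTER_CUBIC))
E
```

```text
clk 2.95 shift [-0.0047  0.003  -0.003 ] turn -0.007 stand mm [-48.1 -76.7  59. ] F stand [ 0.49  0.7  -0.82] w 0.587 j6 108.0
```

View pics/a2.png

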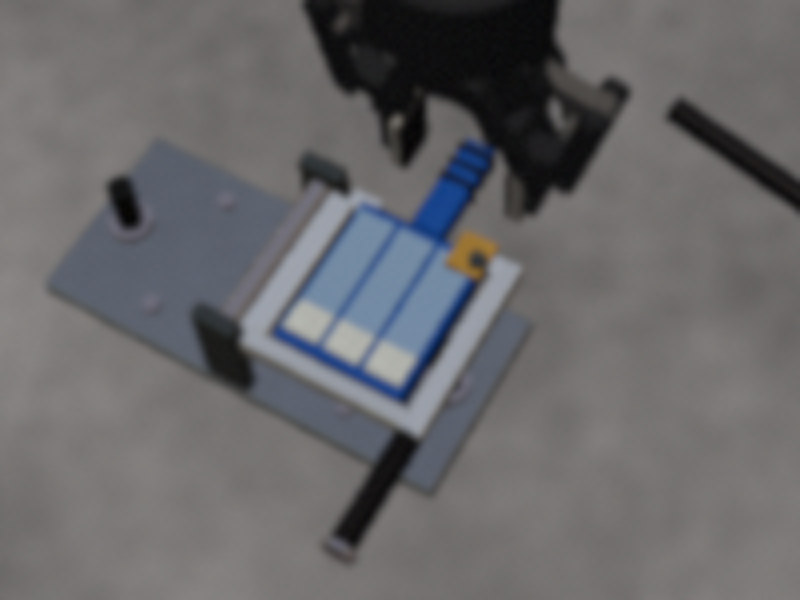

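The jaws at (405, 135) and (525, 185) straddle the tab at (460, 180). Next is a small correction, then I close.

>>> {"api": "arm_command", "payload": {
  "steps": [
    [0.05, -0.004, 0.003, -0.003, -0.005],
    [0.03, -0.004, 0.003, -0.003, -0.005],
    [0.02, -0.004, 0.003, -0.003, -0.005],
    [0.01, -0.004, 0.003, -0.003, -0.005],
    [0.006, -0.004, 0.003, -0.003, -0.005],
    [0.006, -0.004, 0.003, -0.003, -0.005],
    [0.006, -0.004, 0.003, -0.003, -0.005],
    [0.006, -0.004, 0.003, -0.003, -0.005]
  ]
}}

```text
clock: 3.67
position: [0.4747, 0.0696, 0.0567]
eef_rot: [-90.0, 0.0, -107.6]
force: [-2.0, 0.6, 4.4]
grip_width: 0.177
```

```bash
python3 go.py -51 -72 56
```

```text
clk 3.6667 shift [ 0.0003  0.0007 -0.0003] turn -0.0008 stand mm [-50.7 -71.7  56.7] F stand [-2.11 -0.01  4.36] w 0.177 j6 108.0
```

>>> {"api": "arm_command", "payload": {
  "steps": [
    [0.006, 0.001, 0, 0, 0],
    [0.006, 0.002, 0, 0, 0],
    [0.006, 0.003, 0, 0, 0],
    [0.006, 0.004, 0, 0, 0],
    [0.006, 0.005, 0, 0, 0],
    [0.006, 0.005, 0, 0, 0],
    [0.006, 0.005, 0, 0, 0],
    [0.006, 0.005, 0, 0, 0]
  ]
}}

```text
clock: 4.33
position: [0.4733, 0.0651, 0.0567]
eef_rot: [-90.0, 0.1, -107.6]
force: [-1.4, 1.9, 4.3]
grip_width: 0.183
```

```bash
python3 go.py -51 -72 56
```

```text
clk 4.3333 shift [-0.0044  0.0007 -0.0003] turn -0.0007 stand mm [-50.7 -76.4  56.7] F stand [-1.95  1.38  4.35] w 0.183 j6 108.0
```

>>> {"api": "arm_command", "payload": {
  "steps": [
    [0.006, 0.0005, 0, 0, 0],
    [0.006, 0.001, 0, 0, 0],
    [0.006, 0.001, 0, 0, 0],
    [0.006, 0.001, 0, 0, 0],
    [0.006, 0.001, 0, 0, 0],
    [0.006, 0.001, 0, 0, 0]
  ]
}}

```text
clock: 4.83
position: [0.4731, 0.0643, 0.0567]
eef_rot: [-90.0, 0.1, -107.6]
force: [-1.7, 3.8, 4.9]
grip_width: 0.175
```

```bash
python3 go.py -51 -72 56
```

```text
clk 4.8333 shift [-0.0053  0.0007 -0.0003] turn -0.0006 stand mm [-50.7 -77.3  56.7] F stand [-2.76  3.16  4.93] w 0.175 j6 108.0
```

>>> {"api": "arm_command", "payload": {
  "steps": [
    [0.006, -0.002, 0, 0, 0],
    [0.006, -0.004, 0, 0, 0],
    [0.006, -0.0055, 0, 0, 0],
    [0.006, -0.0055, 0, 0, 0],
    [0.05, -0.0055, 0, 0, 0],
    [0.05, -0.0055, 0, 0, 0],
    [0.05, -0.0055, 0, 0, 0],
    [0.05, -0.0055, 0, 0, 0],
    [0.05, -0.0055, -0.015, 0, 0],
    [0.05, -0.0055, -0.04, 0, 0],
    [0.05, -0.0055, -0.07, 0, 0],
    [0.05, -0.0055, -0.09, 0, 0]
  ]
}}

```text
clock: 5.83
position: [0.4749, 0.0689, 0.1481]
eef_rot: [-89.9, 0.0, -107.7]
force: [1.2, 0.2, -0.1]
grip_width: 0.583
```

```bash
python3 go.py -90 73 150
```

```text
clk 5.8333 shift [-0.1453 -0.0019 -0.0398] turn -0.0009 stand mm [-50.3 -72.4 148.1] F stand [ 1.08  0.52 -0.12] w 0.583 j6 108.0
```

>>> {"api": "arm_command", "payload": {
  "steps": [
    [0.05, -0.012, -0.002, -0.003, 0],
    [0.05, -0.035, -0.002, -0.009, 0],
    [0.05, -0.065, -0.002, -0.017, 0],
    [0.05, -0.095, -0.002, -0.026, 0],
    [0.05, -0.12, -0.002, -0.033, 0],
    [0.05, -0.138, -0.002, -0.038, 0],
    [0.05, -0.145, -0.002, -0.04, 0],
    [0.05, -0.145, 0.01, -0.04, 0],
    [0.05, -0.145, 0.025, -0.04, 0],
    [0.05, -0.145, 0.035, -0.04, 0],
    [0.05, -0.145, 0.04, -0.04, 0],
    [0.05, -0.145, 0.04, -0.04, 0]
  ]
}}

```text
clock: 6.83
position: [0.4789, 0.2184, 0.1047]
eef_rot: [-90.2, -0.1, -107.7]
force: [-0.6, -0.2, -0.8]
grip_width: 0.588
```

```bash
python3 go.py -90 73 56
python3 - <<'E'
from rig import capture
import cv2
b=capture("side")[:,:,::-1]
cv2.imwrite("pics/a3.png",cv2.resize(b[200:380,130:370],(800,600),interpolation=cv2.INTER_CUBIC))
E
```

```text
clk 6.8333 shift [-0.0018  0.0487  0.0019] turn -0.0015 stand mm [-91.7  71.3 104.7] F stand [-0.54 -0.36 -0.77] w 0.588 j6 125.0
```

View pics/a3.png

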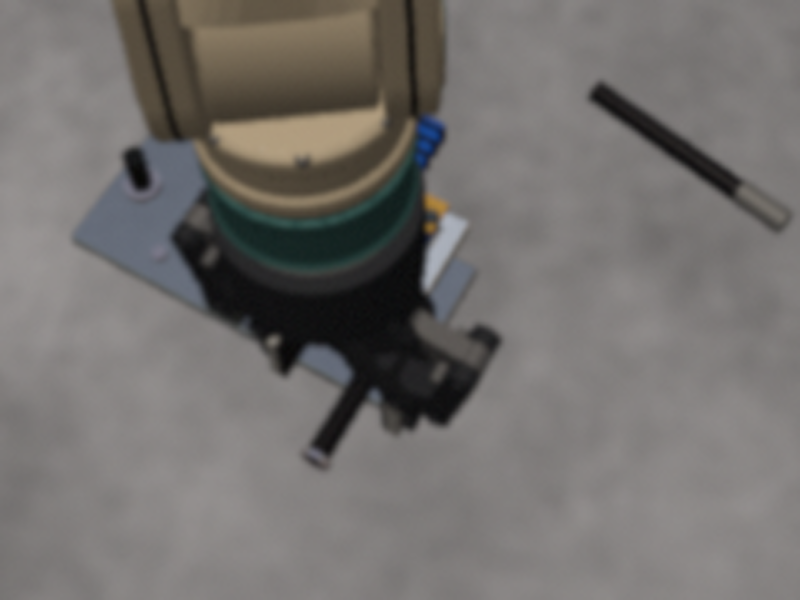

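The rod, with its tip at (317, 455), lies between the fingertips at (285, 355) and (395, 420). I'll descend and close.

>>> {"api": "arm_command", "payload": {
  "steps": [
    [0.05, -0.002, 0.012, 0.001, -0.001],
    [0.05, -0.002, 0.026, 0.002, -0.001],
    [0.05, -0.002, 0.038, 0.002, -0.001],
    [0.05, -0.002, 0.046, 0.002, -0.001],
    [0.05, -0.002, 0.048, 0.002, -0.001],
    [0.03, -0.002, 0.048, 0.002, -0.001],
    [0.015, -0.002, 0.048, 0.002, -0.001],
    [0.004, -0.002, 0.048, 0.002, -0.001],
    [0.004, -0.002, 0.048, 0.002, -0.001],
    [0.004, -0.002, 0.048, 0.002, -0.001],
    [0.004, -0.002, 0.048, 0.002, -0.001]
  ],
  "grip_force": 25
}}

```text
clock: 7.8
position: [0.4828, 0.2211, 0.0591]
eef_rot: [-90.0, 0.1, -107.6]
force: [-2.4, 1.1, 5.3]
grip_width: 0.13
```

```bash
python3 go.py -90 73 56
python3 - <<'E'
import numpy as np
a=np.radians(np.arange(0,181,5));
for d,x,z in zip(np.degrees(a),90-90*np.cos(a),90*np.sin(a)):print(round(d),round(x),round(z),end=" | ")
E
```

```text
clk 7.8 shift [ 0.0021  0.0031 -0.0012] turn 0.0004 stand mm [-88.8  75.1  59.1] F stand [-2.62  0.33  5.35] w 0.13 j6 125.0
0 0 0 | 5 0 8 | 10 1 16 | 15 3 23 | 20 5 31 | 25 8 38 | 30 12 45 | 35 16 52 | 40 21 58 | 45 26 64 | 50 32 69 | 55 38 74 | 60 45 78 | 65 52 82 | 70 59 85 | 75 67 87 | 80 74 89 | 85 82 90 | 90 90 90 | 95 98 90 | 100 106 89 | 105 113 87 | 110 121 85 | 115 128 82 | 120 135 78 | 125 142 74 | 130 148 69 | 135 154 64 | 140 159 58 | 145 164 52 | 150 168 45 | 155 172 38 | 160 175 31 | 165 177 23 | 170 179 16 | 175 180 8 | 180 180 0 |
```

>>> {"api": "arm_command", "payload": {
  "steps": [
    [0.004, 0, -0.004, 0, 0],
    [0.004, 0, -0.01, 0, 0],
    [0.004, 0, -0.016, 0.001, 0],
    [0.004, 0, -0.023, 0.003, 0],
    [0.004, 0, -0.031, 0.005, 0],
    [0.004, 0, -0.038, 0.008, 0],
    [0.004, 0, -0.045, 0.012, 0],
    [0.004, 0, -0.052, 0.016, 0],
    [0.004, 0, -0.058, 0.021, 0],
    [0.004, 0, -0.064, 0.026, 0],
    [0.004, 0, -0.067, 0.029, 0],
    [0.004, 0, -0.069, 0.032, 0]
  ]
}}

```text
clock: 8.8
position: [0.5095, 0.2123, 0.1285]
eef_rot: [-90.5, 0.1, -107.5]
force: [-11.6, 8.5, 8.0]
grip_width: 0.128
```

```bash
python3 go.py -57 75 127
python3 - <<'E'
from rig import capture
import cv2
b=capture("side")[:,:,::-1]
cv2.imwrite("pics/a4.png",cv2.resize(b[170:380,90:370],(800,600),interpolation=cv2.INTER_CUBIC))
E
```

```text
clk 8.8 shift [-0.0002  0.0015  0.0037] turn 0.0015 stand mm [-60.7  74.8 128.5] F stand [-13.62   4.58   7.96] w 0.128 j6 123.0
```

View pics/a4.png

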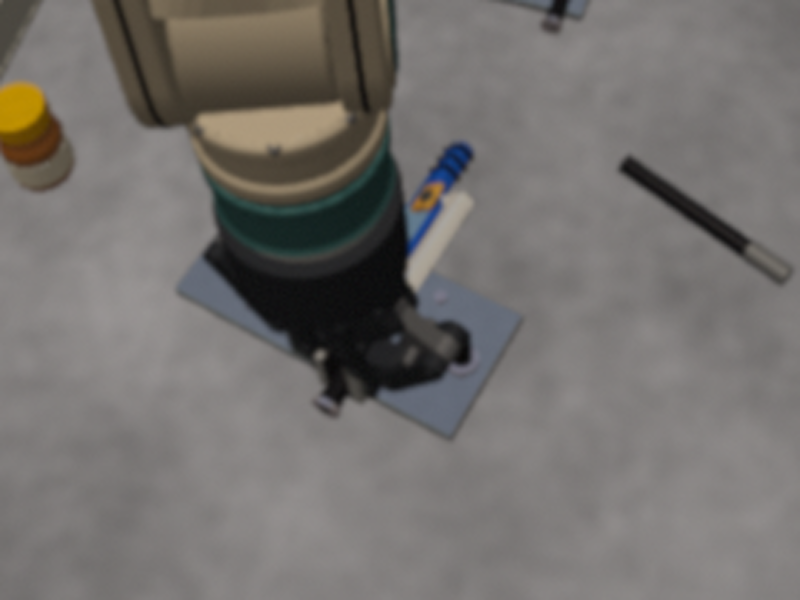

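The frame is about halfway to upright and held. The 15 N sideways force means my arc runs about 2–3 mm too far inward, so I'll ease that.

>>> {"api": "arm_command", "payload": {
  "steps": [
    [0.004, 0, -0.004, 0.002, 0],
    [0.004, 0, -0.009, 0.009, 0],
    [0.004, 0, -0.013, 0.016, 0],
    [0.004, 0, -0.016, 0.023, 0],
    [0.004, 0, -0.019, 0.03, 0],
    [0.004, 0, -0.021, 0.038, 0],
    [0.004, 0, -0.0225, 0.046, 0],
    [0.004, 0, -0.023, 0.0535, 0],
    [0.004, 0, -0.023, 0.0615, 0],
    [0.004, 0, -0.0225, 0.069, 0],
    [0.004, 0, -0.022, 0.074, 0],
    [0.004, 0, -0.021, 0.077, 0]
  ]
}}

```text
clock: 9.85
position: [0.5879, 0.1869, 0.1485]
eef_rot: [-89.9, -0.0, -107.6]
force: [-1.0, 0.0, 6.0]
grip_width: 0.131
```

```bash
python3 go.py 19 75 147
```

```text
clk 9.85 shift [-0.0007  0.0015 -0.0027] turn -0.0006 stand mm [ 21.7  74.3 148.5] F stand [-0.97 -0.27  6.04] w 0.131 j6 119.0
```

>>> {"api": "arm_command", "payload": {
  "steps": [
    [0.004, 0, 0.001, 0.004, 0],
    [0.004, 0, 0.003, 0.01, 0],
    [0.004, 0, 0.006, 0.016, 0],
    [0.004, 0, 0.009, 0.022, 0],
    [0.004, 0, 0.012, 0.027, 0],
    [0.004, 0, 0.0155, 0.032, 0],
    [0.004, 0, 0.0195, 0.037, 0],
    [0.004, 0, 0.024, 0.042, 0],
    [0.004, 0, 0.0285, 0.046, 0],
    [0.004, 0, 0.033, 0.05, 0],
    [0.004, 0, 0.037, 0.053, 0],
    [0.004, 0, 0.04, 0.055, 0]
  ]
}}

```text
clock: 10.85
position: [0.6391, 0.1705, 0.1074]
eef_rot: [-90.0, -0.1, -107.6]
force: [-0.6, -4.1, 2.4]
grip_width: 0.127
```

```bash
python3 go.py 76 75 107
python3 - <<'E'
from rig import capture
import cv2
b=capture("side")[:,:,::-1]
cv2.imwrite("pics/a5.png",cv2.resize(b[170:380,90:370],(800,600),interpolation=cv2.INTER_CUBIC))
E
```

```text
clk 10.85 shift [-0.0009  0.0004  0.0005] turn -0.0002 stand mm [ 75.5  74.1 107.4] F stand [ 0.68 -4.12  2.44] w 0.127 j6 117.0
```

View pics/a5.png

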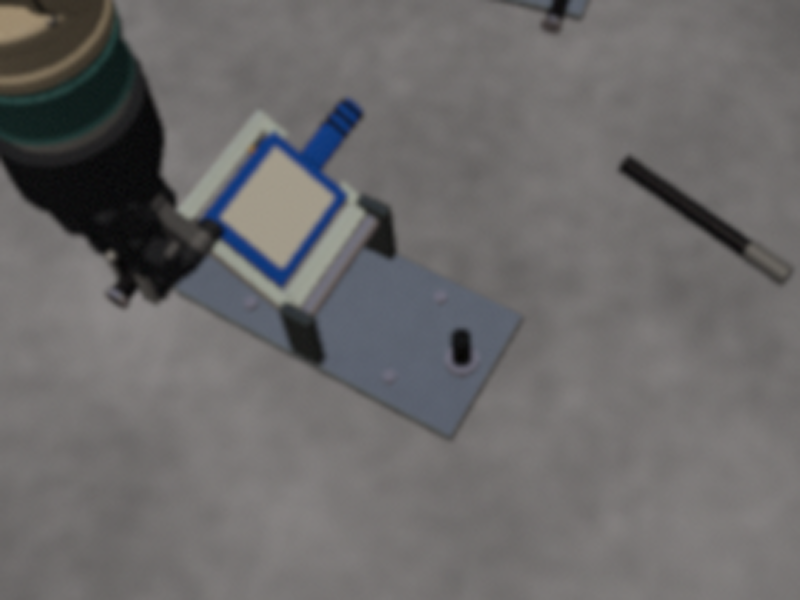

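The frame is over the top, about 30° above flat on the far side, and the rod is still held. Now I lower it slowly.

>>> {"api": "arm_command", "payload": {
  "steps": [
    [0.004, 0, 0.003, 0.002, 0],
    [0.004, 0, 0.006, 0.004, 0],
    [0.004, 0, 0.009, 0.0055, 0],
    [0.004, 0, 0.012, 0.007, 0],
    [0.004, 0, 0.015, 0.008, 0],
    [0.004, 0, 0.018, 0.009, 0],
    [0.004, 0, 0.021, 0.01, 0],
    [0.004, 0, 0.024, 0.011, 0],
    [0.004, 0, 0.027, 0.0115, 0],
    [0.004, 0, 0.03, 0.012, 0],
    [0.004, 0, 0.032, 0.0125, 0],
    [0.004, 0, 0.034, 0.0125, 0]
  ]
}}

```text
clock: 11.9
position: [0.6519, 0.1664, 0.0743]
eef_rot: [-89.9, -0.1, -107.6]
force: [0.4, -6.5, 1.9]
grip_width: 0.13
```

```bash
python3 go.py 90 75 61
```

```text
clk 11.9 shift [-0.001   0.0133  0.0011] turn -0.0004 stand mm [88.9 74.  74.3] F stand [ 2.35 -6.03  1.92] w 0.13 j6 116.0
```

>>> {"api": "arm_command", "payload": {
  "steps": [
    [0.004, 0, 0.0015, 0, 0],
    [0.004, 0, 0.003, 0, 0],
    [0.004, 0, 0.0045, 0, 0],
    [0.004, 0, 0.006, 0, 0],
    [0.004, 0, 0.007, 0, 0],
    [0.004, 0, 0.008, 0, 0],
    [0.004, 0, 0.009, 0, 0],
    [0.004, 0, 0.01, 0, 0],
    [0.004, 0, 0.011, 0, 0],
    [0.004, 0, 0.012, 0, 0],
    [0.004, 0, 0.013, 0, 0],
    [0.004, 0, 0.013, 0, 0]
  ]
}}

```text
clock: 12.9
position: [0.6535, 0.1659, 0.0619]
eef_rot: [-89.7, -0.1, -107.7]
force: [3.0, -6.7, 0.6]
grip_width: 0.128
```

```bash
python3 go.py 90 75 61
python3 - <<'E'
from rig import capture
import cv2
b=capture("side")[:,:,::-1]
cv2.imwrite("pics/a6.png",cv2.resize(b[170:380,90:370],(800,600),interpolation=cv2.INTER_CUBIC))
E
```

```text
clk 12.9 shift [-0.001   0.0009 -0.0007] turn -0.001 stand mm [90.7 74.  61.9] F stand [ 4.89 -5.48  0.58] w 0.128 j6 116.0
```

View pics/a6.png

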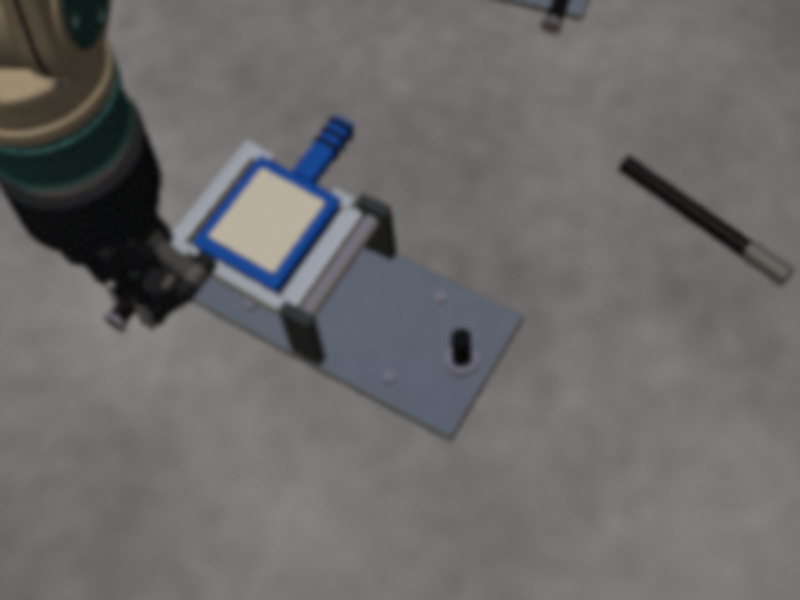

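It's nearly flat with no sign of contact yet, so I keep lowering until the rest takes the load.

>>> {"api": "arm_command", "payload": {
  "steps": [
    [0.004, 0, 0.0005, 0, 0],
    [0.004, 0, 0.001, 0, 0],
    [0.004, 0, 0.0015, 0, 0],
    [0.004, 0, 0.002, 0, 0],
    [0.004, 0, 0.0025, 0, 0],
    [0.004, 0, 0.003, 0, 0],
    [0.004, 0, 0.0035, 0, 0],
    [0.004, 0, 0.004, 0, 0]
  ]
}}

```text
clock: 13.62
position: [0.6538, 0.1658, 0.0582]
eef_rot: [-89.6, -0.1, -107.7]
force: [2.9, -8.7, 0.9]
grip_width: 0.132
```

```bash
python3 go.py 90 75 57
python3 - <<'E'
from h import *
q=np.load("q.npy")
for a in(160,170,175,180):
    t=np.radians(a);print(a,((proj("side",S(q,[(-51*np.cos(t),-88,50+51*np.sin(t))]))-[90,170])/.35).round(0), ((proj("side",S(q,[(-90*np.cos(t),97,50+90*np.sin(t))]))-[90,170])/.35).round(0))
E
```

```text
clk 13.6167 shift [-0.0009  0.0012 -0.0009] turn -0.001 stand mm [90.9 74.1 58.2] F stand [ 5.43 -7.42  0.9 ] w 0.132 j6 116.0
160 [[346. 110.]] [[110. 309.]]
170 [[344. 117.]] [[111. 318.]]
175 [[344. 120.]] [[113. 323.]]
180 [[344. 124.]] [[116. 329.]]
```

>>> {"api": "arm_command", "payload": {
  "steps": [
    [0.004, 0, 0.0005, -0.0005, 0],
    [0.004, 0, 0.001, -0.001, 0],
    [0.004, 0, 0.0015, -0.001, 0],
    [0.004, 0, 0.002, -0.001, 0],
    [0.004, 0, 0.0025, -0.001, 0],
    [0.004, 0, 0.003, -0.001, 0],
    [0.004, 0, 0.0035, -0.001, 0],
    [0.004, 0, 0.004, -0.001, 0]
  ]
}}

```text
clock: 14.28
position: [0.6539, 0.1658, 0.0546]
eef_rot: [-89.5, -0.1, -107.7]
force: [3.6, -8.7, 1.5]
grip_width: 0.126
```

```bash
python3 go.py 90 75 53
```

```text
clk 14.2833 shift [-0.0009  0.0016 -0.001 ] turn -0.0013 stand mm [91.  74.1 54.6] F stand [ 6.03 -7.19  1.48] w 0.126 j6 117.0
```

>>> {"api": "arm_command", "payload": {
  "steps": [
    [0.004, 0, 0.0005, -0.0005, 0],
    [0.004, 0, 0.001, -0.001, 0],
    [0.004, 0, 0.0015, -0.001, 0],
    [0.004, 0, 0.002, -0.001, 0],
    [0.004, 0, 0.0025, -0.001, 0],
    [0.004, 0, 0.003, -0.001, 0],
    [0.004, 0, 0.0035, -0.001, 0],
    [0.004, 0, 0.004, -0.001, 0]
  ]
}}

```text
clock: 14.95
position: [0.6539, 0.1658, 0.053]
eef_rot: [-89.4, -0.1, -107.7]
force: [0.9, -10.2, 14.1]
grip_width: 0.129
```

```bash
python3 go.py 90 75 53;  python3 - <<'E'
from rig import capture
import cv2
b=capture("side")[:,:,::-1]
cv2.imwrite("pics/a7.png",cv2.resize(b[170:380,90:370],(800,600),interpolation=cv2.INTER_CUBIC))
E
```

```text
clk 14.95 shift [-0.0009 -0.     -0.001 ] turn -0.0016 stand mm [91.  74.1 53. ] F stand [ 3.93 -9.42 14.06] w 0.129 j6 117.0
```

View pics/a7.png

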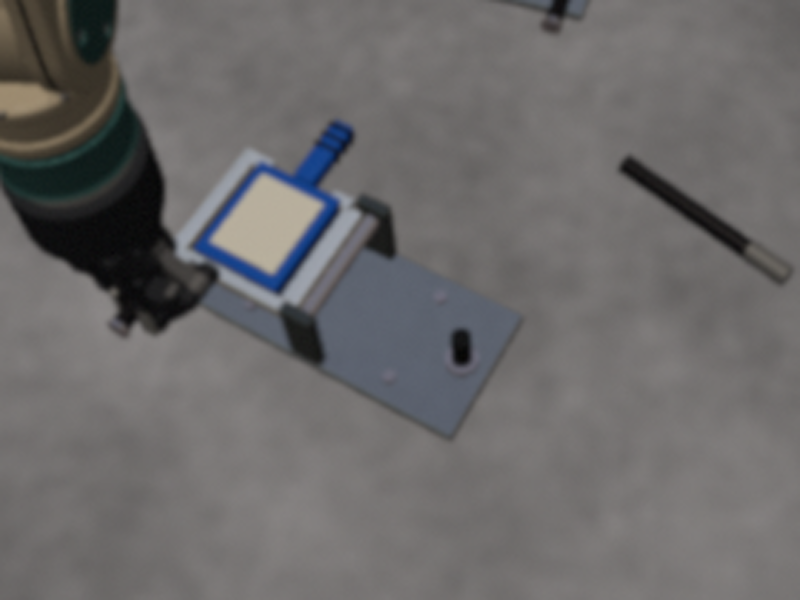

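Fz jumped to 14 N: the frame is on its rest, with the rod tip at about (118, 327) and the tab at (343, 132), as expected for flat. I'll ease off, open and rise.

>>> {"api": "arm_command", "payload": {
  "steps": [
    [0.004, 0, -0.001, 0, 0],
    [0.004, 0, -0.001, 0, 0],
    [0.02, 0, -0.001, 0, 0],
    [0.035, 0, -0.001, 0, 0],
    [0.05, 0, -0.001, 0, 0],
    [0.05, 0, -0.001, 0, 0],
    [0.05, 0, -0.001, 0, 0],
    [0.05, -0.003, -0.012, 0, 0],
    [0.05, -0.006, -0.035, 0, 0],
    [0.05, -0.01, -0.065, 0, 0],
    [0.05, -0.015, -0.1, 0, 0],
    [0.05, -0.02, -0.12, 0, 0]
  ]
}}

```text
clock: 16.0
position: [0.6567, 0.1879, 0.1741]
eef_rot: [-89.8, 0.2, -107.6]
force: [2.3, 0.1, 0.6]
grip_width: 0.586
```

>>> {"api": "arm_command", "payload": {
  "steps": [
    [0.05, -0.02, -0.02, 0, 0],
    [0.05, -0.05, -0.03, -0.02, 0],
    [0.05, -0.08, -0.03, -0.04, 0],
    [0.05, -0.11, -0.03, -0.06, 0],
    [0.05, -0.14, -0.03, -0.08, 0],
    [0.05, -0.16, -0.03, -0.1, 0],
    [0.05, -0.16, -0.03, -0.1, 0],
    [0.05, -0.16, -0.03, -0.1, 0]
  ]
}}

```text
clock: 16.67
position: [0.6071, 0.3717, 0.1999]
eef_rot: [-90.0, 0.0, -107.4]
force: [0.7, -0.3, 0.1]
grip_width: 0.584
```

```bash
python3 go.py 90 75 53;  python3 - <<'E'
from rig import capture
import cv2,numpy as np
b=capture("side")[:,:,::-1];a=capture("top")[:,:,::-1]
f=lambda i:cv2.resize(i,(400,300),interpolation=cv2.INTER_CUBIC)
cv2.imwrite("pics/a8.png",np.vstack([np.hstack([f(b[170:380,90:370]),f(b)]),np.hstack([f(a),f(a[100:250,120:320])])]))
E
```

```text
clk 16.6667 shift [0.1816 0.1469 0.1052] turn 0.0036 stand mm [-15.9 256.2 199.9] F stand [ 0.76 -0.08  0.14] w 0.584 j6 134.0
```

View pics/a8.png

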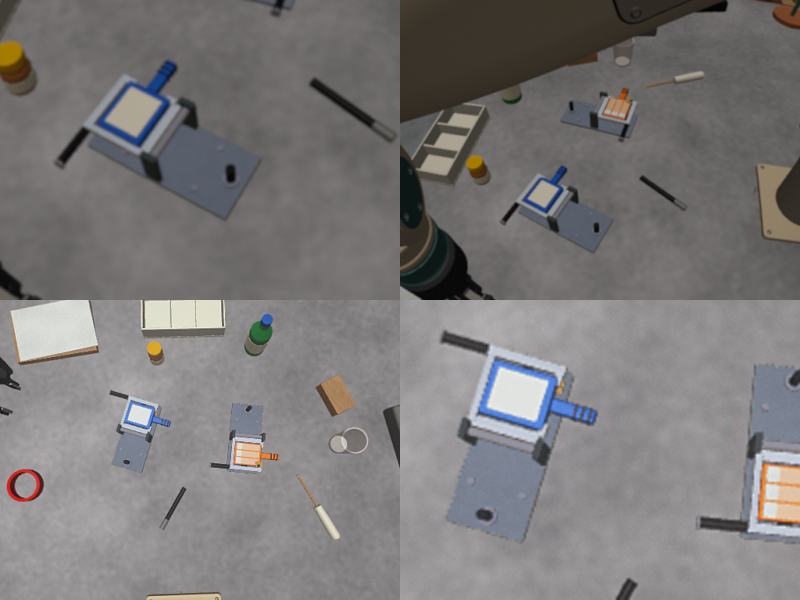

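The blue frame lies flat on its far side. Its rod tip in the side crop is at (60, 163), which matches the position computed for 180°. The orange frame is still down and the gripper is clear.

```bash
python3 -c "
from rig import arm;print(arm.finish_job())"
```

```text
the job is handed in; nothing more can be done
None
```

The job is done and handed in at about 16.8 s of the 48 s allowed. No verdict was reported.

- **Tug:** I gripped the blue tab with the frame flat and drew it outwards 4.7 mm, then about 5.6 mm by tool position. It was held there for over half a second. The pull force rose to about 1.4 N and then 3.2 N, so the latch held. I then eased it back and released it.
- **Turn-over:** I took the blue frame over by its black rod. The last 30° was lowered slowly, with the rod held until the rest took the load at about 14 N. Then I eased off, opened the fingers and backed away.
- **Last checks:** The final pictures show the blue frame flat on its far side, with the rod tip within a few pixels of where 180° should put it. The orange frame is still down and the gripper is clear, with about 1 N or less on the wrist.
- **Disagreements:**
  - My arc ran about 2–3 mm inward at first, giving about 15 N of side load, which I corrected.
  - The rod slid several mm in the pads. Contact with the rest therefore came about 8 mm lower in tool height than I expected.

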